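# Stow the charged vibration meter and shut the keeper bar

### The job

Pull the yellow vibration meter out of its sloping charging dock, against the sprung catch, and lay it gently (not dropped) in the cradle of the blue carrying rack, nose in the narrow slot, swinging the red keeper bar out of the way first if it stands over the cradle. Let the meter go, then swing the keeper bar shut across it until it has snapped past its spring pin and stands fully home against its stop. Leave the pump model, grease can, impeller and spanner where they are.

Things in the scene. Friction and masses are not known exactly. Their poses are not given: they have to be found in the camera images.
- meter: Loose hand-held vibration meter, 0.2-0.4 kg: yellow handle 120 long, 36 x 36 square, and at one end a dark steel plug nose 45 long, 26 x 26. Origin: centre of the handle; x from nose to far end (handle x -60 to 60, nose -105 to -60), z out of the small screen. Starts plugged into the dock with x rising 40 degrees above horizontal.
- dock: Fixed grey charging dock, base 150 x 86 x 12 (x -120 to 30). Origin on the bench under the centre of the seated meter's handle, which is 114 up; x is the horizontal heading in which the meter slopes up and out, z up. Black socket block 56 x 56 x 51 on the -x side, highest edge 96 up, axis rising 40 degrees towards +x.
- dock_mouth (a point): Centre of the socket's mouth, where the handle's shoulder rests: (-46, 0, 75) in the dock's frame, axes as the dock's. The nose goes 45 deep, 1.5 play at the sides, 4 above; two side spring balls hold it by a groove (10 to 16 N to pull out along its own axis). A grey ledge 32 wide lies under the first 38 of the handle.
- rack: Fixed blue carrying rack, base 215 x 205 x 10 (x -122 to 92). Origin on the bench under the cradle's middle, z up; the meter lies along x, nose to -x. Grey flared saddles up to 67 high: handle saddles 41 wide at x = -42 and 42, each 14 long; nose slot 33 wide at x -87 to -67; end stop 56 high at x 68 to 78. Only the base plate between x -35 and 35.
- rack_seat (a point): Where the handle's centre is when the meter lies home: 48 above the rack's origin, axes as the rack's (handle underside 30 up, top 66 up).
- bar (a joint): Hinge of the red keeper bar, rad. 0 = shut, lying along the rack's +y across the cradle at x = 0, against its stop; positive = open, anticlockwise from above, free end swinging to the rack's -x; at most 1.75. Stays where left. Below about 1.1 it blocks the cradle. A brass spring pin must be ridden over between about 0.17 and 0.02 (8 to 15 N at the knob).
- bar_hinge (a point): Keeper bar's vertical hinge axis, on a post of dia 22, at (0, -82, 78) in the rack's frame. The bar is 172 long, 16 wide, from 70 to 86 above the bench. Its catch post stands at (-7, 72) in the rack's frame, 44 x 20, 60 high, with a stop fin on the +x side up to 84.
- bar_knob (a point): Centre of the upright black knob (dia 18, from 86 to 132 above the bench, this point at 114) on the bar, 152 from the hinge axis. Pinch or push it to swing the bar.
- pump_model: Green upright pump model, dia 72, 150 high, loose, standing between dock and rack; origin at its foot. Leave alone.
- grease_can: Grease can, dia 56, 110 high, loose, beyond the rack; origin at its foot. Leave alone.
- impeller: Brass impeller, dia 68, 34 high, loose, lying beyond the dock; origin under its middle. Leave alone.
- spanner: Steel spanner, 170 long, lying on the robot's side of the dock; origin under its middle, x along it. Leave alone.
Mind the look-alikes: they are no part of the job. Of the things like the meter, leave any that is purple; of the rest the larger one is meant.

How it is judged:
By the outcome, as a careful person would: the job done as asked, in the order asked, and still so for the second after the job is handed in, with the robot touching nothing.
It also fails if it takes over 70 s, if anything falls off the work surface, if the arm or the gripper's body presses on something with over 40 N, if the wrist force passes 120 N, or if a joint passes its speed limit or range.

### The arm

A 6-joint arm with a two-finger parallel gripper is mounted at the origin on the work surface. World frame = base frame: x ahead of the robot, y to its left, z up, the work surface at z = 0. Lengths are in m, angles in degrees, forces in N, time in s.
With the tool pointing down it reaches from about 0.3 to 0.75 m from the base axis. Payload 8.5 kg.
Tool frame: the origin (TCP) lies midway between the tips of the shut fingers; the grasp point (between the pads) lies 19 mm behind it; z points along the fingers, y is the direction in which the jaws open and shut (so a half turn about z gives the same grasp; the last joint's range is limited). The gripper opens to 85 mm and grips with 20 to 120 N. Pads are 22 mm wide; open, the fingers measure 114 mm over their backs; the gripper's body (76 mm by 85 mm) begins 54 mm behind the grasp point. The pads swing forward as they close: fully open they stand 13 mm farther back than shut.
Start: joints at [51.434, 21.807, 74.336, -0, 83.858, -12.336], TCP at [0.243, 0.493, 0.231] pointing down, gripper open.
Joint ranges: [-178.18, 178.18], [-50.72, 133.34], [12.68, 142.11], [-81.47, 261.47], [9.98, 163.14], [-165.26, 165.26]. Speed limits (degrees/s): [136.94, 136.94, 180, 180, 180, 180].

### API

Orientations are given as a 3x3 rotation matrix whose columns are the frame's x, y, z axes.
In Python, from rig import env, viewer, ticket gives the robot as it stands. The module is installed in compiled form; this text tells all that it offers.
- The arm moves only by the shell command python3 -m pendant 'ROWS' [FORCE]. ROWS is JSON, a list of rows, each a list of 3 entries, a list of its own where there are three numbers: the shift along the world's x, y, z in mm, then the turn about the world's z in rad, then the opening, from -1 (shut) to 1 (fully open). A call has 1 to 12 rows; each row shifts and turns the pose as measured when the row begins; what a row does not reach is not made up. A row lasts 1/8 s, in which the tool goes at most 62.5 mm and 10.7 degrees, less where a joint would pass 70% of its speed; a pose out of reach is approached as far as the arm can. A call with a gripper value outside its range is refused whole. The fingers move at their own pace and stop on an object; FORCE is the grip in N (left out, the last holds). Time passes only in rows, so rows that do not move let the fingers close. It gives the time, the measured TCP pose, the force and the opening at its end, in the units of the state.
- env.observe(): the state, without advancing time (a new reading comes with each control period).
- viewer.get_image(name): name is "side" or "top" or "wrist"; returns (picture, depth): 480x640x3 uint8, red, green, blue; 480x640 float32, m along the optical axis (not along the pixel's ray), 0 where there is no reading.
- viewer.camera_params(name): a dict with "fx", "fy", "cx", "cy" (pixels), "rvec" (rotation vector, rad) and "tvec" (3), from world to camera coordinates, as OpenCV has them; the wrist camera has in their place "T_tool_cam" (4x4, takes a point from camera to tool coordinates, whose origin is the TCP and whose axes are the flange's). Camera axes: x right, y down, z forward; pixel columns grow to the right and rows downward; lengths in m; the calibration is good to about 2 mm. The wrist camera is an equidistant fisheye: a pixel r from the principal point sees the ray r / f radians off the axis. A picture is of the moment at which its call begins: read the wrist's pose just before it. camera_params takes no time and is no camera call.
- ticket.close_job(): hands the job in, once; it reports no verdict.
The state is a dict: "time_s": time; "q": joint angles; "qvel": joint speeds; "joint_efforts": joint torques, N m; "position": TCP position; "tool_rot": TCP orientation; "ft_force": force on the tool from outside, world axes, zero at the start; "wrist_torque": the same for the moment, N m; "grip_width": finger opening in m.
Only numpy, scipy, OpenCV 4.12 (cv2) and the standard library are available. Lean on these libraries where they do the work, as an engineer would, in place of code of your own. Each camera call takes 0.05 s, during which the arm holds its last target. There are 200 camera calls.

## Working session

There is one attempt and no reset: what is moved stays moved. The work goes in short steps, Python scripts to look and compute and a shell command to move; the robot and the scene stay as the last step left them, time stands still between calls to the robot, and variables do not carry over. Pictures are saved under pics/ and viewed, about 8 in all and at most 12, crops included, and the job is handed in when it is done.

```bash
mkdir -p pics
cat > h.py <<'E'
import numpy as np, cv2
from rig import env, viewer, ticket
def cam(n):
    p=viewer.camera_params(n); R=cv2.Rodrigues(np.array(p['rvec'],float))[0]; return p,R,np.array(p['tvec'],float).ravel()
def cloud(n,d):
    p,R,t=cam(n); v,u=np.mgrid[:480,:640]
    P=np.stack([(u-p['cx'])/p['fx']*d,(v-p['cy'])/p['fy']*d,d],-1)
    return (P-t)@R
E
python3 - <<'E'
from h import *
for n in("top","side"):
    im,d=viewer.get_image(n); cv2.imwrite(f'pics/{n}0.png',im[:,:,::-1]); np.savez(f'{n}0.npz',im=im,d=d)
    p,R,t=cam(n); print(n,p['fx'],p['cx'],p['cy'],'campos',-R.T@t,'axes',R.round(2).tolist(), (d>0).mean())
s=env.observe(); print(s['position'],s['tool_rot'],s['grip_width'],s['time_s'])
E
```

```text
top 514.9306986593568 317.8614798412458 245.21742038014804 campos [ 0.46604609 -0.01642494  1.02687684] axes [[-0.02, -1.0, 0.03], [-0.99, 0.02, -0.13], [0.13, -0.03, -0.99]] 0.9960319010416666
side 441.27412605130894 324.29877648474417 236.24211452014677 campos [ 0.44307181 -0.58307901  0.80745908] axes [[0.97, -0.26, -0.0], [-0.2, -0.75, -0.63], [0.16, 0.61, -0.78]] 0.9962955729166667
[0.24291767 0.49317104 0.23078286] [[-8.97023998e-01  4.41981090e-01 -8.14490562e-04]
 [ 4.41981746e-01  8.97023487e-01 -9.99727493e-04]
 [ 2.88756518e-04 -1.25676951e-03 -9.99999169e-01]] 0.08550999426814346 0.1
```

View pics/top0.png

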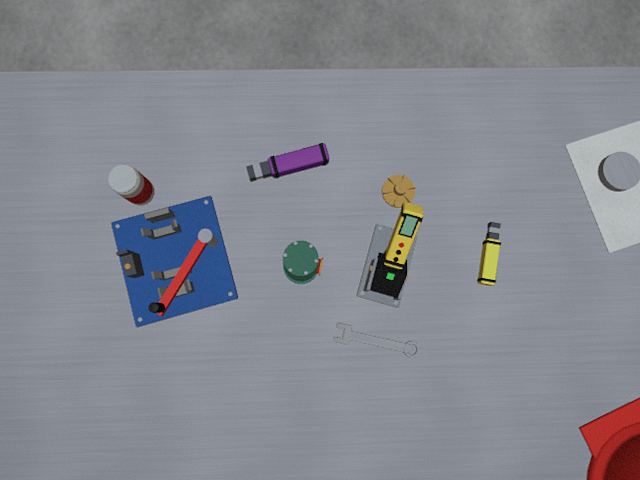

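View pics/side0.png

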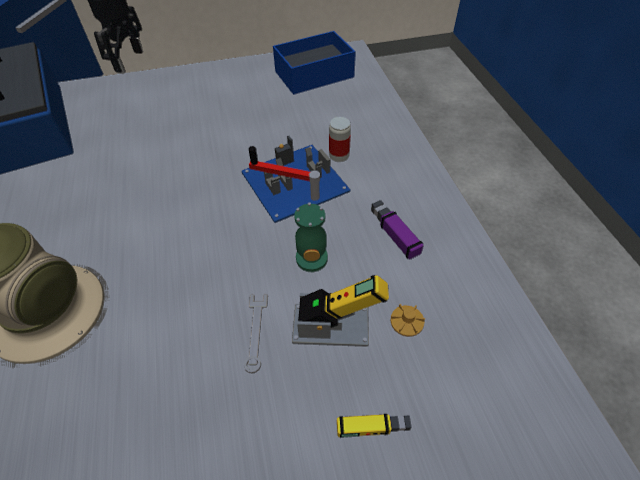

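Candidates: the yellow meter in the dock at top-view pixel (403,240), the purple one at (298,160) and a smaller loose yellow one at (489,258). I choose the docked one because it is not purple and is the larger yellow. The bar runs from its hinge at (205,237) to the knob at (157,308), so it stands partly over the cradle.

```bash
python3 - <<'E'
from h import *
rng=np.random.default_rng(0)
def ang(v): return np.degrees(np.arctan2(v[1],v[0]))
for n in("top","side"):
    z=np.load(n+'0.npz'); im,d=z['im'],z['d']; W=cloud(n,d); hsv=cv2.cvtColor(im,cv2.COLOR_RGB2HSV); H,S,V=[hsv[...,i].astype(int) for i in range(3)]
    ok=d>0
    tb=ok&(np.abs(W[...,0]-.45)<.05)&(np.abs(W[...,1]-.02)<.05); print(n,'bench z',np.median(W[tb][:,2]))
    # docked meter
    yel=(H>18)&(H<34)&(S>120)&(V>80)&ok&(W[...,2]>.05)&(W[...,2]<.25)
    yel&=(np.abs(W[...,1]+.18)<.1)&(W[...,0]>.35)&(W[...,0]<.65)
    P=W[yel]; print('yel',len(P),P.min(0),P.max(0))
    best=None
    for _ in range(500):
        a,b,c=P[rng.choice(len(P),3,False)]; m=np.cross(b-a,c-a); l=np.linalg.norm(m)
        if l<1e-6: continue
        m/=l; m*=np.sign(m[2])
        if abs(np.degrees(np.arccos(m[2]))-40)>6: continue
        k=np.abs((P-a)@m)<.002
        if best is None or k.sum()>best.sum(): best=k
    Q=P[best]; c=Q.mean(0); m=np.linalg.svd(Q-c,full_matrices=False)[2][2]; m*=np.sign(m[2])
    print('top face',best.sum(),'normal tilt',np.degrees(np.arccos(m[2])),'heading(normal)',ang(-m))
    U,s,Vt=np.linalg.svd(Q-c,full_matrices=False); ax=Vt[0]*np.sign(Vt[0][2]); print('PCA axis',ax,'head',ang(ax),'elev',np.degrees(np.arcsin(ax[2])))
    h=np.radians(ang(ax)); ex=np.array([np.cos(h)*.766,np.sin(h)*.766,.643]); ey=np.array([-np.sin(h),np.cos(h),0]); ez=np.cross(ex,ey)
    L=(Q-c)@np.c_[ex,ey,ez]; lo,hi=np.percentile(L,1,0),np.percentile(L,99,0); mid=c+np.c_[ex,ey,ez]@((lo+hi)/2); print('ext',(hi-lo)*1e3,'facemid',mid,'centre',mid-.018*ez)
    # rack base
    blu=(H>100)&(H<125)&(S>120)&ok&(np.abs(W[...,2]-.010)<.006)&(np.abs(W[...,1]-.3)<.2)&(W[...,0]>.25)&(W[...,0]<.7)
    r=cv2.minAreaRect((W[blu][:,:2]*1000).astype(np.float32)); print('rack',blu.sum(),r,'z',np.median(W[blu][:,2]))
    blk=(V<60)&ok&(np.abs(W[...,2]-.132)<.006)&(np.abs(W[...,1]-.3)<.2)&(W[...,0]<.7)&(W[...,0]>.15)
    print('knobtop',blk.sum(),W[blk].mean(0) if blk.any() else 0)
    red=((H<8)|(H>172))&(S>120)&ok&(np.abs(W[...,2]-.086)<.005)&(np.abs(W[...,1]-.3)<.12)&(W[...,0]<.7)&(W[...,0]>.15)
    p=W[red]; q=p.mean(0); a=np.linalg.svd(p[:,:2]-q[:2],full_matrices=False)[2][0]; a*=-np.sign(a[0]);print('bar',red.sum(),q,'dir',ang(a))
    tp=ok&(np.abs(W[...,1]-.225)<.05)&(np.abs(W[...,0]-.47)<.05)&(W[...,2]>.08)&(S<60); print('hinge cap',tp.sum(),np.median(W[tp],0) if tp.any() else 0, W[tp][:,2].max() if tp.any() else 0)
    gr=(H>60)&(H<95)&(S>80)&ok&(W[...,2]>.13)&(W[...,2]<.17); print('pump',gr.sum(),np.median(W[gr],0) if gr.any() else 0)
E
python3 -c "
import cv2,numpy as np
a=cv2.imread('pics/top0.png')
l=cv2.resize(a[190:330,340:510],None,fx=2.3,fy=2.3);r=cv2.resize(a[185:335,95:255],None,fx=2.45,fy=2.45)
h=min(l.shape[0],r.shape[0]);cv2.imwrite('pics/crop1.png',np.hstack([l[:h],r[:h]]))"
```

```text
top bench z -0.0006590733717011664
yel 933 [ 0.52772623 -0.22810951  0.05517978] [ 0.64989464 -0.14306843  0.16642937]
top face 594 normal tilt 39.467396891240895 heading(normal) -18.97791870801048
PCA axis [ 0.74282735 -0.21179975  0.63509715] head -15.914254275476754 elev 39.42719029684998
ext [115.84350064  34.10914219   5.09442484] facemid [ 0.59093346 -0.19354952  0.12749655] centre [ 0.60206387 -0.19672309  0.11370855]
rack 8041 ((577.0734252929688, 237.62245178222656), (213.61572265625, 203.95167541503906), 14.806059837341309) z 0.009402366197048843
knobtop 76 [0.48257062 0.24001237 0.13130773]
bar 572 [0.53312008 0.21017769 0.08537837] dir 150.02769579108994
hinge cap 71 [0.48255182 0.23891215 0.13128025] 0.13525866759208857
pump 945 [ 0.56032011 -0.01359407  0.14935689]
side bench z -0.0006442072632946236
yel 1120 [ 0.52573501 -0.22919425  0.05822867] [ 0.6499102  -0.16517876  0.16674506]
top face 496 normal tilt 39.6150192057517 heading(normal) -14.769727897779845
PCA axis [ 0.7285021  -0.25326153  0.63650867] head -19.169851181444056 elev 39.53196991639211
ext [116.85967988  35.78510778   5.10629366] facemid [ 0.59240165 -0.19449822  0.12689592] centre [ 0.60333386 -0.19829877  0.11310792]
rack 2779 ((577.8621826171875, 237.48751831054688), (214.6171112060547, 209.01602172851562), 15.052452087402344) z 0.009289600023969587
knobtop 37 [0.48440464 0.23816354 0.13046958]
bar 281 [0.5314688  0.21129804 0.08502497] dir 150.75173426985822
hinge cap 65 [0.4848962  0.23677123 0.12044258] 0.13355649910883322
pump 753 [ 0.56799716 -0.02361354  0.14918996]
```

View pics/crop1.png

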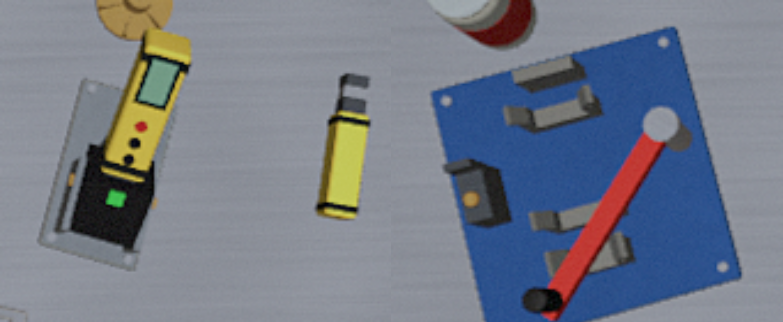

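Run:
```python
from h import *
O=np.array([.5917,.2414]); a=np.radians(14.9); R=np.array([[np.cos(a),-np.sin(a)],[np.sin(a),np.cos(a)]])
for n in("top","side"):
    z=np.load(n+'0.npz'); im,d=z['im'],z['d']; W=cloud(n,d); hsv=cv2.cvtColor(im,cv2.COLOR_RGB2HSV); H,S,V=[hsv[...,i].astype(int) for i in range(3)]
    L=np.dstack([(W[...,:2]-O)@R,W[...,2]])*1e3; ok=d>0
    inb=ok&(L[...,0]>-125)&(L[...,0]<95)&(np.abs(L[...,1])<105)
    k=inb&(S<110)&(L[...,1]<-60)&(np.abs(L[...,0])<25)&(L[...,2]>60); print(n,'hinge cap z',L[k][:,2].max() if k.any() else 0)
    if k.any():
        zt=np.percentile(L[k][:,2],90);q=L[k&(L[...,2]>zt-3)]; print('hinge cap',len(q),(q.min(0)+q.max(0))/2,zt)
    for nm,x0,x1 in(('nose',-87,-67),('s-',-49,-35),('s+',35,49),('stop',68,78)):
        for lo,hi in((25,40),(50,70)):
            q=L[inb&(S<110)&(L[...,0]>x0-4)&(L[...,0]<x1+4)&(abs(L[...,1])<45)&(L[...,2]>lo)&(L[...,2]<hi)]
            if len(q)>3: print(nm,lo,hi,len(q),'x',np.percentile(q[:,0],[3,97]).round(1),'y',np.sort(q[:,1]).round(0)[[0,len(q)//8,len(q)//2,-len(q)//8,-1]],'z',np.median(q[:,2]).round(1))
    q=L[inb&(L[...,2]>45)&(L[...,1]>50)&(L[...,0]>-45)&(L[...,0]<30)]; print('catch',len(q),q.min(0).round(1) if len(q) else 0,q.max(0).round(1) if len(q) else 0)
    # knob by rays: top face plus shape
    k=inb|ok&(np.abs(L[...,0]+110)<40)&(np.abs(L[...,1])<60); q=L[k&(V<70)&(L[...,2]>128)&(L[...,2]<136)&(L[...,0]<-60)]; print('knob',len(q),((q.min(0)+q.max(0))/2).round(1))
    # dock base: grey at z 12
    D=ok&(np.abs(W[...,2]-.0115)<.004)&(np.abs(W[...,0]-.55)<.13)&(np.abs(W[...,1]+.18)<.075)
    D=cv2.morphologyEx(D.astype(np.uint8),cv2.MORPH_OPEN,np.ones((3,3)))>0
    q=(W[D][:,:2]*1000).astype(np.float32); print('dock',len(q),cv2.minAreaRect(q) if len(q)>9 else 0)
```

```text
top hinge cap z 92.47517702310981
hinge cap 130 [ -1.07692509 -81.49793626  89.26475908] 89.0477403997152
nose 25 40 86 x [-87.5 -69. ] y [-24. -23.  -7.   3.  11.] z 30.4
nose 50 70 132 x [-87.2 -67.8] y [-29. -26.  19.  28.  31.] z 64.4
s- 25 40 118 x [-49.5 -35.7] y [-10.  -3.   9.  21.  26.] z 29.6
s- 50 70 69 x [-49.4 -36. ] y [21. 23. 27. 32. 35.] z 61.9
s+ 25 40 175 x [34.4 48.1] y [-28. -15.   3.  19.  27.] z 29.4
s+ 50 70 113 x [34.6 47.5] y [-33. -30.  23.  30.  34.] z 62.2
stop 25 40 53 x [66.8 74.4] y [-23. -22.  -3.  15.  21.] z 32.9
stop 50 70 142 x [67.  77.2] y [-23. -17.  -0.  17.  23.] z 55.6
catch 361 [-29.7  61.6  45.5] [15.1 83.2 87.4]
knob 75 [-106.4   26.9  131.7]
dock 949 ((556.8736572265625, -183.25143432617188), (85.93937683105469, 149.5386962890625), 72.86090087890625)
side hinge cap z 91.02551356202687
hinge cap 69 [  0.76279852 -81.58220596  88.4178177 ] 88.62902139964282
nose 25 40 95 x [-85.5 -66.4] y [-26. -24.   4.  18.  22.] z 31.0
nose 50 70 48 x [-85.6 -66.3] y [-29. -28. -24.   2.  20.] z 59.5
s- 25 40 51 x [-48.  -35.5] y [-31. -28. -21.   5.  18.] z 30.3
s- 50 70 43 x [-46.7 -33.8] y [-29. -25.  26.  30.  31.] z 59.9
s+ 25 40 78 x [36.3 49.7] y [-31. -27.   9.  22.  24.] z 30.0
s+ 50 70 73 x [35.8 50.4] y [-34. -32.  23.  29.  33.] z 59.6
stop 25 40 43 x [69.2 79. ] y [-26. -23. -13.  15.  23.] z 32.3
stop 50 70 69 x [69.5 79.7] y [-25. -23.  -2.  17.  24.] z 55.0
catch 207 [-28.1  59.2  45.3] [16.9 83.1 87.7]
knob 33 [-103.9   25.6  131.6]
dock 1329 ((557.7431640625, -188.1861572265625), (78.72875213623047, 149.6051788330078), 72.31010437011719)
```

```bash
python3 -m pendant '[[[30,-32,0],0,1],[[30,-32,0],0,1],[[30,-32,0],0,1],[[30,-32,0],0,1],[[30,-32,0],0,0.5],[[30,-31,0],0,0.2],[[30,-31,0],0,0.2],[[30,-31,0],0,0.2],[[0,0,0],0,0.2],[[0,0,0],0,0.2]]' 40
```

```text
time_s: 1.35
position: [0.4876, 0.2311, 0.2272]
tool_rot: [[-0.898, 0.44, -0.007], [0.44, 0.898, -0.004], [0.005, -0.007, -1.0]]
ft_force: [0.1, -0.9, 0.1]
grip_width: 0.0509
```

```bash
python3 -m pendant '[[[-4,9,-30],0,0.2],[[0,0,-30],0,0.2],[[0,0,-30],0,0.2],[[0,0,-20],0,0.2],[[0,0,-10],0,0.2],[[0,0,0],0,0.2]]'
```

```text
time_s: 2.1
position: [0.4789, 0.2456, 0.105]
tool_rot: [[-0.901, 0.433, -0.006], [0.433, 0.901, -0.003], [0.005, -0.005, -1.0]]
ft_force: [0.2, -0.1, 0.8]
grip_width: 0.0512
```

```bash
python3 -m pendant '[[[4,-5,-4],0,0.2],[[0,0,0],0,0.2],[[0,0,0],0,0.2]]'
python3 - <<'E'
from h import *
s=env.observe(); print(s['qvel'])
for n in("side","top"):
    im,d=viewer.get_image(n); cv2.imwrite(f'pics/{n}1.png',im[:,:,::-1])
a=cv2.imread('pics/side1.png')[110:230,190:350]; b=cv2.imread('pics/top1.png')[230:350,90:250]
cv2.imwrite('pics/c2.png',np.hstack([cv2.resize(x,(400,300)) for x in(a,b)]))
E
```

```text
time_s: 2.48
position: [0.4839, 0.2407, 0.1026]
tool_rot: [[-0.901, 0.433, -0.003], [0.433, 0.901, -0.002], [0.002, -0.003, -1.0]]
ft_force: [0.3, 0.4, 0.6]
grip_width: 0.0515
[-0.20425944 -0.08051715 -0.09861218 -0.1471323   0.01798073 -0.05002122]
```

View pics/c2.png

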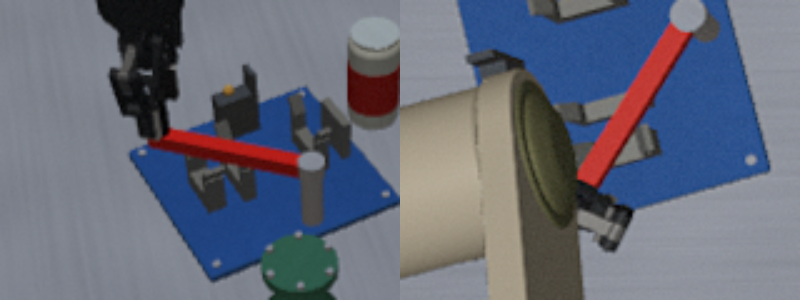

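Side crop: the gripper straddles the knob at about (150,135), at the bar's end. Next I close and swing the bar open.

```bash
python3 -m pendant '[[[0,0,0],0,-1],[[0,0,0],0,-1],[[0,0,0],0,-1]]' 40; python3 -m pendant '[[[-6.5,-12,0],0.09,-1],[[-5.5,-12.5,0],0.09,-1],[[-4,-13,0],0.09,-1],[[-3,-13.5,0],0.09,-1],[[-2,-13.5,0],0.09,-1],[[-0.5,-14,0],0.09,-1],[[0.5,-14,0],0.09,-1],[[0,0,0],0,-1]]'
```

```text
time_s: 2.95
position: [0.4839, 0.2408, 0.1028]
tool_rot: [[-0.901, 0.433, -0.003], [0.433, 0.901, -0.002], [0.002, -0.003, -1.0]]
ft_force: [0.2, -0.7, 1.0]
grip_width: 0.0166
time_s: 3.95
position: [0.4632, 0.1461, 0.1028]
tool_rot: [[-0.98, -0.2, 0.002], [-0.2, 0.98, -0.002], [-0.001, -0.002, -1.0]]
ft_force: [0.5, 0.1, -0.8]
grip_width: 0.0167
```

```bash
python3 -m pendant '[[[0,0,0],0,0],[[0,0,0],0,0],[[0,0,0],0,0.2],[[0,0,35],0,0.2],[[0,0,45],0,0.5],[[0,0,45],0,1],[[0,0,25],0,1],[[0,0,0],0,1]]'; python3 -m pendant '[[[16,-38,0],-0.06,1],[[16,-38,0],-0.06,1],[[16,-38,0],-0.06,1],[[16,-38,0],-0.06,1],[[16,-38,0],-0.06,1],[[16,-38,0],-0.06,1],[[16,-38,0],-0.06,1],[[16,-38,0],-0.06,1],[[12,-28,0],-0.02,1],[[0,0,0],0,1],[[0,0,0],0,1]]'
```

```text
time_s: 4.95
position: [0.4615, 0.1482, 0.257]
tool_rot: [[-0.98, -0.197, -0.0], [-0.197, 0.98, -0.001], [0.001, -0.001, -1.0]]
ft_force: [-0.2, 0.8, -0.3]
grip_width: 0.0856
time_s: 6.32
position: [0.6005, -0.1916, 0.2387]
tool_rot: [[-0.95, 0.312, -0.024], [0.311, 0.95, 0.012], [0.026, 0.004, -1.0]]
ft_force: [-0.2, 0.3, 0.8]
grip_width: 0.0855
```

```bash
python3 -m pendant '[[[0,0,0],0,1],[[0,0,0],0,1]]';  python3 -m pendant '[[[12,-9,-20],0.015,1],[[0,0,0],0,1],[[0,0,0],0,1],[[0,0,0],0,1]]'
python3 - <<'E'
from h import *
s=env.observe(); print(s['position'],s['tool_rot'])
p=viewer.camera_params('wrist'); print(p)
im,d=viewer.get_image('wrist'); cv2.imwrite('pics/w1.png',im[:,:,::-1]); np.savez('w1.npz',im=im,d=d)
E
```

```text
time_s: 6.58
position: [0.6001, -0.1898, 0.2384]
tool_rot: [[-0.951, 0.31, -0.025], [0.309, 0.951, 0.013], [0.027, 0.005, -1.0]]
ft_force: [-0.6, -0.2, -0.6]
grip_width: 0.0851
time_s: 7.08
position: [0.613, -0.1987, 0.2168]
tool_rot: [[-0.956, 0.293, -0.025], [0.293, 0.956, 0.013], [0.028, 0.005, -1.0]]
ft_force: [-0.2, 0.1, 0.4]
grip_width: 0.0855
[ 0.61300644 -0.19865329  0.21675337] [[-0.95568295  0.2933294  -0.02505908]
 [ 0.29309338  0.9559994   0.01270514]
 [ 0.02768325  0.00479744 -0.99960523]]
{'fx': 371.64829954431775, 'fy': 371.64829954431775, 'cx': 317.3384026337376, 'cy': 239.9454833523086, 'T_tool_cam': array([[-1.42102516e-03, -9.65766754e-01, -2.59408091e-01,
         6.44344894e-02],
       [ 9.99998841e-01, -1.23064540e-03, -8.96298566e-04,
         1.51504667e-03],
       [ 5.46375983e-04, -2.59409064e-01,  9.65767383e-01,
        -1.43000292e-01],
       [ 0.00000000e+00,  0.00000000e+00,  0.00000000e+00,
         1.00000000e+00]])}
```

View pics/w1.png

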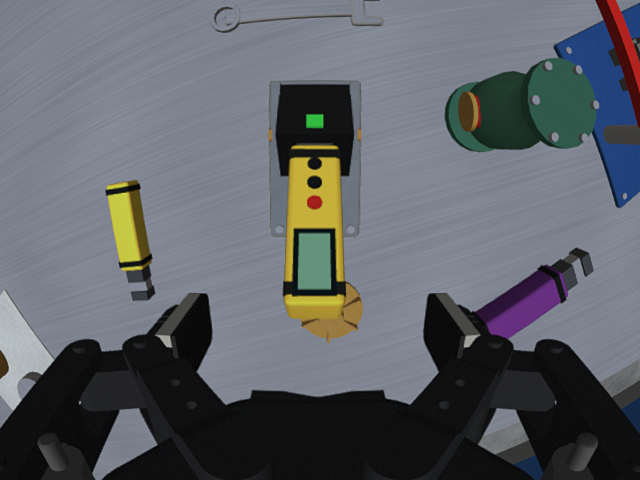

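```bash
python3 -m pendant '[[[0,-1.5,-30],0,1],[[0,0,-30],0,1],[[0,0,-25],0,1],[[0,0,-15],0,1],[[0,0,-8],0,1],[[0,0,0],0,1],[[0,0,0],0,1]]'
```

```text
time_s: 8.0
position: [0.6142, -0.2008, 0.11]
tool_rot: [[-0.956, 0.293, -0.017], [0.293, 0.956, 0.008], [0.019, 0.003, -1.0]]
ft_force: [0.5, 0.4, 0.2]
grip_width: 0.0856
```

```bash
python3 -m pendant '[[[-1,0,-4],0,1],[[0,0,0],0,1],[[0,0,0],0,-1],[[0,0,0],0,-1],[[0,0,0],0,-1],[[0,0,0],0,-1],[[0,0,0],0,-1]]' 90
```

```text
time_s: 8.88
position: [0.6137, -0.201, 0.1075]
tool_rot: [[-0.956, 0.293, -0.015], [0.293, 0.956, 0.007], [0.016, 0.003, -1.0]]
ft_force: [-0.3, 0.2, 0.8]
grip_width: 0.035
```

```bash
python3 -m pendant '[[[4.4,-1.4,3.9],0,-1],[[4.4,-1.4,3.9],0,-1],[[5.9,-1.8,5.1],0,-1],[[5.9,-1.8,5.1],0,-1]]'; python3 -m pendant '[[[5.9,-1.8,5.1],0,-1],[[5.9,-1.8,5.1],0,-1],[[5.9,-1.8,5.1],0,-1],[[5.9,-1.8,5.1],0,-1]]'
```

```text
time_s: 9.38
position: [0.6331, -0.2068, 0.1238]
tool_rot: [[-0.956, 0.293, -0.023], [0.293, 0.956, 0.011], [0.026, 0.004, -1.0]]
ft_force: [-2.6, 1.4, -2.2]
grip_width: 0.0349
time_s: 9.88
position: [0.6601, -0.215, 0.1469]
tool_rot: [[-0.956, 0.293, -0.018], [0.293, 0.956, 0.009], [0.02, 0.003, -1.0]]
ft_force: [-1.1, -0.1, -3.1]
grip_width: 0.0348
```

```bash
python3 -m pendant '[[[4,-1,4],0,-1],[[0,0,25],0,-1],[[-5,0,35],0,-1],[[-10,0,35],0,-1],[[-10,0,30],0,-1],[[0,0,0],0,-1],[[0,0,0],0,-1]]'
python3 - <<'E'
from h import *
im,d=viewer.get_image('side'); cv2.imwrite('pics/s3.png',cv2.resize(im[150:400,220:480,::-1],None,fx=2,fy=2)); np.savez('s3.npz',im=im,d=d)
s=env.observe(); print(s['position'],s['tool_rot'].round(3) if hasattr(s['tool_rot'],'round') else s['tool_rot'])
E
```

```text
time_s: 10.75
position: [0.6396, -0.216, 0.2779]
tool_rot: [[-0.956, 0.293, -0.02], [0.293, 0.956, 0.01], [0.022, 0.004, -1.0]]
ft_force: [0.7, -0.1, -4.3]
grip_width: 0.0352
[ 0.63962659 -0.21595242  0.2781341 ] [[-0.956  0.293 -0.019]
 [ 0.293  0.956  0.01 ]
 [ 0.022  0.004 -1.   ]]
```

View pics/s3.png

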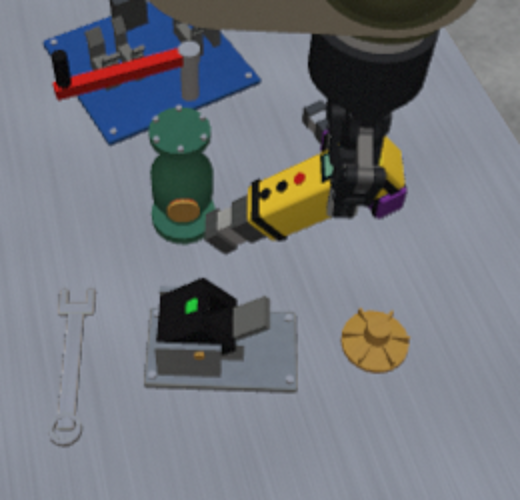

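```bash
python3 -m pendant '[[[-5,30,5],0.05,-1],[[-5,40,3],0.05,-1],[[-5,40,3],0.05,-1],[[-5,40,0],0.05,-1],[[-5,40,0],0.05,-1],[[-5,40,0],0.05,-1],[[-5,40,0],0.05,-1],[[-5,40,0],0.05,-1],[[-5,40,0],0.05,-1],[[-5,40,0],0.05,-1],[[-5,35,0],0.05,-1],[[-5,20,0],0,-1]]';python3 -m pendant '[[[0,0,0],0,-1],[[0,0,0],0,-1],[[0,0,0],0,-1]]'
python3 - <<'E'
from h import *
z=np.load('s3.npz'); im,d=z['im'],z['d']; W=cloud('side',d); hsv=cv2.cvtColor(im,cv2.COLOR_RGB2HSV); H,S,V=[hsv[...,i].astype(int) for i in range(3)]
k=(H>18)&(H<34)&(S>120)&(V>80)&(W[...,2]>.2)&(abs(W[...,1]+.2)<.1)&(d>0); h=np.radians(-17)
P=W[k]; c=P.mean(0)
X=(P-[.6396,-.216,0])@np.array([np.cos(h),np.sin(h),0]); Z=P[:,2]; Y=(P-[.6396,-.216,0])@np.array([-np.sin(h),np.cos(h),0])
# near side face: Y ~ -18
f=abs(Y+18e-3)<4e-3; print(len(P),f.sum()); q=np.c_[X,Z][f].astype(np.float32)*1000; print(cv2.minAreaRect(q), q.min(0),q.max(0))
t=~f; rng=np.random.default_rng(1); A=np.c_[X,np.ones(len(X))][t]; r=np.polyfit(X[t],Z[t],1); print('top slope deg',np.degrees(np.arctan(r[0])))
E
```

```text
time_s: 12.3
position: [0.5762, 0.2428, 0.2686]
tool_rot: [[-0.963, -0.265, -0.052], [-0.265, 0.964, -0.005], [0.051, 0.009, -0.999]]
ft_force: [0.9, -0.5, -4.0]
grip_width: 0.0346
time_s: 12.68
position: [0.5763, 0.2421, 0.2671]
tool_rot: [[-0.963, -0.263, -0.054], [-0.263, 0.965, -0.006], [0.054, 0.009, -0.999]]
ft_force: [0.4, -0.9, -4.1]
grip_width: 0.0347
1226 573
((-5.459413528442383, 294.6248474121094), (143.70506286621094, 52.99861145019531), 50.65972137451172) [-67.0407  237.50519] [ 41.406742 366.99377 ]
top slope deg 30.969429584120356
```

```bash
python3 -m pendant '[[[3,-4,-25],-0.005,-1],[[0,0,-30],0,-1],[[0,0,-25],0,-1],[[0,0,-15],0,-1],[[0,0,-5],0,-1],[[0,0,0],0,-1],[[0,0,0],0,-1]]'
python3 - <<'E'
from h import *
s=env.observe(); print(s['position'],np.round(s['tool_rot'],3).tolist())
for n in('wrist','side'):
    im,d=viewer.get_image(n); cv2.imwrite(f'pics/{n}4.png',im[:,:,::-1])
    np.savez(n+'4.npz',im=im,d=d)
a=cv2.imread('pics/wrist4.png')[60:440,130:510]; b=cv2.imread('pics/side4.png')[90:250,230:390]
cv2.imwrite('pics/c4.png',np.hstack([cv2.resize(x,(400,400),interpolation=cv2.INTER_CUBIC) for x in(a,b)]))
E
```

```text
time_s: 13.55
position: [0.5819, 0.2336, 0.1671]
tool_rot: [[-0.967, -0.251, -0.048], [-0.251, 0.968, -0.005], [0.048, 0.007, -0.999]]
ft_force: [-0.2, 0.8, -3.5]
grip_width: 0.0353
[0.58188417 0.23364737 0.16705131] [[-0.967, -0.251, -0.048], [-0.251, 0.968, -0.005], [0.048, 0.007, -0.999]]
```

View pics/c4.png

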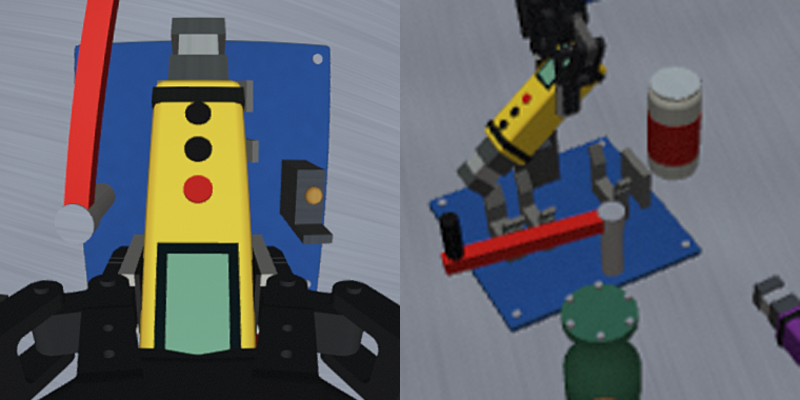

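```bash
python3 -m pendant '[[[-2.3,4.6,0],0.007,-1],[[0,0,0],0,-1],[[0,0,0],0,-1]]'
python3 - <<'E'
from h import *
z=np.load('side4.npz'); im,d=z['im'],z['d']; W=cloud('side',d); hsv=cv2.cvtColor(im,cv2.COLOR_RGB2HSV); H,S,V=[hsv[...,i].astype(int) for i in range(3)]
a=np.radians(14.5); T=np.array([.5819,.2336,.1671]); ex=np.array([np.cos(a),np.sin(a),0]); ey=np.array([-np.sin(a),np.cos(a),0])
k=(H>18)&(H<34)&(S>120)&(V>70)&(W[...,2]>.08)&(np.linalg.norm(W-T,axis=-1)<.15)&(d>0)
P=(W[k]-T)@np.c_[ex,ey,[0,0,1]]*1e3; rng=np.random.default_rng(0)
f=abs(P[:,1]+18)<3; print(len(P),f.sum(),'side face Y med',np.median(P[f][:,1]))
best=(0,)
for th in np.arange(20,50,.5):
    n=-P[:,0]*np.sin(np.radians(th))+P[:,2]*np.cos(np.radians(th))
    h,e=np.histogram(n,bins=np.arange(-60,80,1.5)); j=h.argmax()
    if h[j]>best[0]: best=(h[j],th,e[j])
print('tilt by top face',best)
th=np.radians(best[1]); s=P[:,0]*np.cos(th)+P[:,2]*np.sin(th); n=-P[:,0]*np.sin(th)+P[:,2]*np.cos(th); print('axial',np.percentile(s,[1,99]),'normal',np.percentile(n,[1,99]))
E
```

```text
time_s: 14.02
position: [0.5794, 0.2389, 0.1677]
tool_rot: [[-0.965, -0.259, -0.047], [-0.259, 0.966, -0.005], [0.046, 0.007, -0.999]]
ft_force: [0.4, 0.7, -3.9]
grip_width: 0.0347
551 293 side face Y med -17.82536921518984
tilt by top face (np.int64(124), np.float64(38.5), np.float64(28.5))
axial [-63.89884227  49.94643027] normal [-2.35935439 32.81350183]
```

```bash
python3 -m pendant '[[[0,0,-20],0,-1],[[0,0,-20],0,-1],[[0,0,-14],0,-1],[[0,0,-6],0,-1],[[0,0,0],0,-1],[[0,0,0],0,-1]]' 40
```

```text
time_s: 14.78
position: [0.5803, 0.2391, 0.1075]
tool_rot: [[-0.965, -0.259, -0.043], [-0.259, 0.966, -0.004], [0.043, 0.007, -0.999]]
ft_force: [-1.1, -0.7, -3.3]
grip_width: 0.0352
```

```bash
python3 -m pendant '[[[-1,-0.5,-4],0,-1],[[0,0,-4],0,-1],[[0,0,-4],0,-1],[[0,0,0],0,-1]]' 30;python3 -m pendant '[[[0,0,-3],0,-1],[[0,0,-3],0,-1],[[0,0,0],0,-1]]'
```

```text
time_s: 15.28
position: [0.5795, 0.2387, 0.0955]
tool_rot: [[-0.965, -0.259, -0.042], [-0.259, 0.966, -0.004], [0.042, 0.007, -0.999]]
ft_force: [0.0, 0.4, -4.4]
grip_width: 0.035
time_s: 15.65
position: [0.5799, 0.2388, 0.0898]
tool_rot: [[-0.965, -0.259, -0.041], [-0.259, 0.966, -0.004], [0.04, 0.007, -0.999]]
ft_force: [-0.3, 0.5, -1.8]
grip_width: 0.0348
```

```bash
python3 -m pendant '[[[5.9,1.6,-6.4],0,-1],[[5.3,1.4,-6.8],0,-1],[[0,0,0],0,-1]]' 25;python3 -m pendant '[[[4.7,1.3,-7.3],0,-1],[[4.2,1.1,-7.7],0,-1],[[0,0,0],0,-1]]'
python3 - <<'E'
from h import *
im,d=viewer.get_image('side'); cv2.imwrite('pics/s5.png',cv2.resize(im[90:250,230:390,::-1],(560,560),interpolation=cv2.INTER_CUBIC))
E
```

```text
time_s: 16.02
position: [0.591, 0.242, 0.0771]
tool_rot: [[-0.965, -0.259, -0.043], [-0.259, 0.966, -0.004], [0.043, 0.007, -0.999]]
ft_force: [-2.9, -0.1, 0.9]
grip_width: 0.035
time_s: 16.4
position: [0.6009, 0.2448, 0.0617]
tool_rot: [[-0.965, -0.259, -0.042], [-0.259, 0.966, -0.004], [0.042, 0.007, -0.999]]
ft_force: [-1.7, -0.9, 0.4]
grip_width: 0.0348
```

View pics/s5.png

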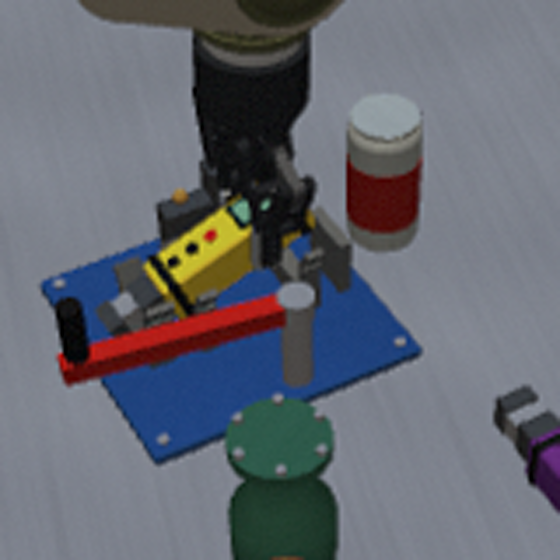

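```bash
python3 -m pendant '[[[3.2,0.3,-8],0,-1],[[2.5,0.3,-8.3],0,-1],[[0,0,0],0,-1]]' 25;python3 -m pendant '[[[1.5,0.4,-7],0,-1],[[0.5,0.1,-5],0,-1],[[0,0,0],0,-1]]'
```

```text
time_s: 16.82
position: [0.608, 0.2462, 0.0461]
tool_rot: [[-0.965, -0.258, -0.038], [-0.258, 0.966, -0.001], [0.037, 0.008, -0.999]]
ft_force: [-2.8, -0.5, 0.7]
grip_width: 0.0352
time_s: 17.2
position: [0.6115, 0.2472, 0.0352]
tool_rot: [[-0.966, -0.258, -0.034], [-0.258, 0.966, -0.0], [0.032, 0.009, -0.999]]
ft_force: [-4.1, -0.3, 2.1]
grip_width: 0.0355
```

```bash
python3 -m pendant '[[[-1,0,-3],0,-1],[[-0.5,0,-3],0,-1],[[0,0,0],0,-1],[[0,0,0],0,-1]]'
python3 - <<'E'
from h import *
im,d=viewer.get_image('side'); cv2.imwrite('pics/s6.png',cv2.resize(im[90:230,230:370,::-1],(560,560),interpolation=cv2.INTER_CUBIC)); np.savez('side6.npz',im=im,d=d)
W=cloud('side',d); hsv=cv2.cvtColor(im,cv2.COLOR_RGB2HSV); H,S,V=[hsv[...,i].astype(int) for i in range(3)]
a=np.radians(14.9); ex=np.array([np.cos(a),np.sin(a),0]); ey=np.array([-np.sin(a),np.cos(a),0])
P=(W-[.5917,.2414,0])@np.c_[ex,ey,[0,0,1]]*1e3
k=(H>18)&(H<34)&(S>120)&(V>70)&(d>0)&(abs(P[...,0])<90)&(abs(P[...,1])<40)&(P[...,2]>20)
q=P[k]; t=q[q[:,2]>58]; print(len(q),q.min(0),q.max(0)); print('top z vs x',np.polyfit(t[:,0],t[:,2],1),t[:,2].min(),t[:,2].max())
E
```

```text
time_s: 17.7
position: [0.6127, 0.2476, 0.0323]
tool_rot: [[-0.966, -0.258, -0.025], [-0.259, 0.966, 0.001], [0.023, 0.008, -1.0]]
ft_force: [-1.9, -0.2, 3.0]
grip_width: 0.0352
416 [-58.44787918 -35.8500696   35.54890871] [59.65807289 23.73141011 71.41949188]
top z vs x [4.60953482e-02 6.65896521e+01] 58.168270204253425 71.41949188485829
```

View pics/s6.png

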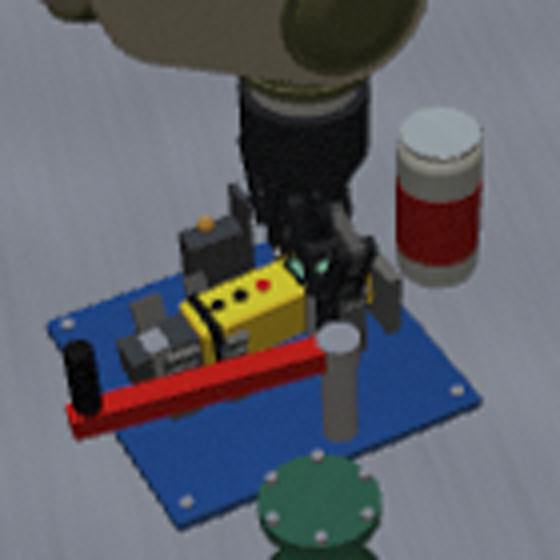

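```bash
python3 -m pendant '[[[0,0,-2.5],0,-1],[[0,0,-2],0,-1],[[0,0,0],0,-1]]' 20;python3 -m pendant '[[[0,0,-2],0,-1],[[0,0,0],0,-1]]'
```

```text
time_s: 18.12
position: [0.6134, 0.2479, 0.0302]
tool_rot: [[-0.966, -0.259, -0.022], [-0.259, 0.966, 0.002], [0.02, 0.007, -1.0]]
ft_force: [-3.8, -0.7, 5.0]
grip_width: 0.0352
time_s: 18.38
position: [0.6137, 0.248, 0.0296]
tool_rot: [[-0.966, -0.259, -0.02], [-0.259, 0.966, 0.002], [0.019, 0.007, -1.0]]
ft_force: [-2.9, -0.5, 3.5]
grip_width: 0.0353
```

```bash
python3 -m pendant '[[[0,0,0],0,0],[[0,0,0],0,0],[[0,0,0],0,0.2],[[0,0,0],0,0.2]]';python3 -m pendant '[[[0,0,15],0,0.2],[[0,0,30],0,0.2],[[0,0,40],0,0.2],[[0,0,40],0,0.2],[[0,0,30],0,0.2],[[0,0,0],0,0.2],[[0,0,0],0,0.2]]'
python3 - <<'E'
from h import *
a=np.radians(14.9); ex=np.array([np.cos(a),np.sin(a),0]); ey=np.array([-np.sin(a),np.cos(a),0])
ims=[]
for n in('side','top'):
    im,d=viewer.get_image(n); W=cloud(n,d); hsv=cv2.cvtColor(im,cv2.COLOR_RGB2HSV); H,S,V=[hsv[...,i].astype(int) for i in range(3)]
    P=(W-[.5917,.2414,0])@np.c_[ex,ey,[0,0,1]]*1e3
    k=(H>18)&(H<34)&(S>120)&(V>70)&(d>0)&(abs(P[...,0])<90)&(abs(P[...,1])<40)&(P[...,2]>20)
    q=P[k]; t=q[q[:,2]>60]; print(n,len(q),q.min(0),q.max(0)); print('slope,z0',np.polyfit(t[:,0],t[:,2],1),'mid y',np.median(t[:,1]))
    kn=(V<70)&(d>0)&(P[...,2]>126)&(P[...,2]<137)&(P[...,0]<-110)&(P[...,0]>-180)&(abs(P[...,1]+60)<50); print('knob',kn.sum(),W[kn].mean(0) if kn.any() else 0)
    ims.append(cv2.resize(im[90:230,230:370] if n=='side' else im[180:340,90:250],(400,400),interpolation=cv2.INTER_CUBIC))
cv2.imwrite('pics/c7.png',np.hstack(ims)[:,:,::-1])
E
```

```text
time_s: 18.88
position: [0.6145, 0.2478, 0.0285]
tool_rot: [[-0.966, -0.259, -0.019], [-0.259, 0.966, 0.002], [0.018, 0.007, -1.0]]
ft_force: [-0.3, -0.3, 0.3]
grip_width: 0.0513
time_s: 19.75
position: [0.6139, 0.2477, 0.1936]
tool_rot: [[-0.966, -0.259, -0.015], [-0.259, 0.966, 0.003], [0.013, 0.006, -1.0]]
ft_force: [-0.1, -0.3, 0.3]
grip_width: 0.051
side 555 [-56.39853756 -32.94020933  32.65279622] [70.57983508 23.87575808 70.01265497]
slope,z0 [1.80534451e-03 6.47713887e+01] mid y -6.611812832844859
knob 46 [0.46298554 0.14397446 0.13024914]
top 870 [-58.05673974 -19.85515053  33.17178857] [57.67595216 19.16323965 71.37874892]
slope,z0 [-1.44123486e-03  6.51013534e+01] mid y -2.1227610159148442
knob 73 [0.46170832 0.14436601 0.13111853]
```

View pics/c7.png

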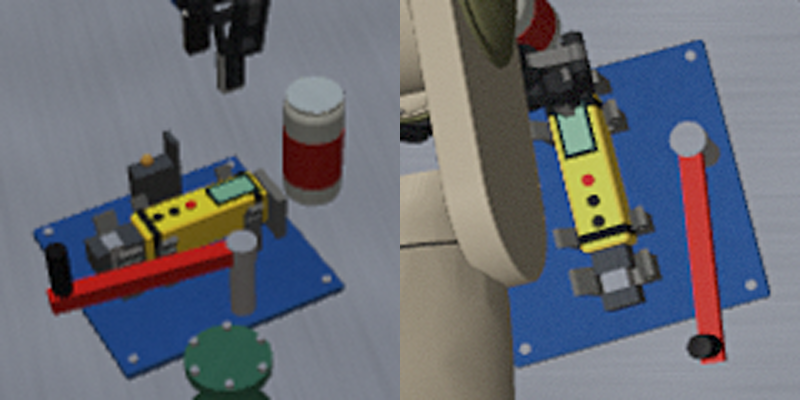

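```bash
python3 -m pendant '[[[-30,-20,0],0,0.2],[[-30,-20,0],0,0.2],[[-30,-20,0],0,0.2],[[-30,-20,0],0,0.2],[[-25,-18,0],-0.1,0.2],[[0,0,0],0,0.2],[[0,0,0],0,0.2],[[0,0,0],0,0.2]]'
```

```text
time_s: 20.85
position: [0.4631, 0.1472, 0.186]
tool_rot: [[-0.987, -0.16, -0.027], [-0.16, 0.987, 0.004], [0.026, 0.008, -1.0]]
ft_force: [0.5, -1.0, 0.2]
grip_width: 0.0511
```

```bash
python3 -m pendant '[[[0,-2.5,0],0,0.2],[[0,0,-25],0,0.2],[[0,0,-25],0,0.2],[[0,0,-20],0,0.2],[[0,0,-8],0,0.2],[[0,0,-3],0,0.2],[[0,0,0],0,0.2]]'; python3 -m pendant '[[[0,0,0],0,-1],[[0,0,0],0,-1],[[0,0,0],0,-1]]' 60
```

```text
time_s: 21.72
position: [0.4658, 0.1454, 0.1029]
tool_rot: [[-0.986, -0.164, -0.024], [-0.164, 0.986, 0.004], [0.023, 0.008, -1.0]]
ft_force: [-0.3, -0.5, 0.8]
grip_width: 0.0508
time_s: 22.1
position: [0.4663, 0.1454, 0.1041]
tool_rot: [[-0.986, -0.164, -0.022], [-0.164, 0.986, 0.004], [0.021, 0.007, -1.0]]
ft_force: [-0.4, 0.8, -2.7]
grip_width: 0.0162
```

```bash
python3 -m pendant '[[[-0.9,16.8,0],-0.113,-1],[[1,16.8,0],-0.113,-1],[[3,16.6,0],-0.113,-1],[[4.7,16,0],-0.113,-1],[[6.5,15.5,0],-0.113,-1],[[8,14.7,0],-0.113,-1],[[0,0,0],0,-1]]'; python3 -c "
from h import *
p=np.array(env.observe()['position'])-[.6128,.1622,0]; print(np.hypot(*p[:2]),np.degrees(np.arctan2(p[1],p[0])))"
```

```text
time_s: 22.98
position: [0.4894, 0.2439, 0.1041]
tool_rot: [[-0.861, 0.509, -0.014], [0.509, 0.861, 0.016], [0.02, 0.006, -1.0]]
ft_force: [0.5, -0.4, 0.8]
grip_width: 0.0162
0.14798295936733086 146.49774160360178
```

```bash
python3 -m pendant '[[[10,13.4,0],-0.113,-1],[[11.5,12.2,0],-0.113,-1],[[12.8,10.8,0],-0.113,-1],[[14,9.3,0],-0.113,-1],[[0,0,0],0,-1]]'; python3 -c "
from h import *
p=np.array(env.observe()['position'])-[.6128,.1622,0]; print(np.hypot(*p[:2]),np.degrees(np.arctan2(p[1],p[0])))"
```

```text
time_s: 23.6
position: [0.5364, 0.2893, 0.1041]
tool_rot: [[-0.551, 0.834, -0.009], [0.834, 0.551, 0.021], [0.023, 0.004, -1.0]]
ft_force: [0.8, 0.5, 0.7]
grip_width: 0.0162
0.14825285759344065 120.99959903439643
```

```bash
python3 -m pendant '[[[7,3.8,0],-0.05,-1],[[7,3.6,0],-0.05,-1],[[7.2,3.2,0],-0.05,-1],[[7.4,3,0],-0.05,-1]]';python3 -m pendant '[[[7.5,2.6,0],-0.05,-1],[[7.6,2.3,0],-0.05,-1]]'; python3 -c "
from h import *
p=np.array(env.observe()['position'])-[.6128,.1622,0]; print(np.hypot(*p[:2]),np.degrees(np.arctan2(p[1],p[0])))"
```

```text
time_s: 24.1
position: [0.5601, 0.3009, 0.1041]
tool_rot: [[-0.384, 0.923, -0.014], [0.923, 0.384, 0.022], [0.025, -0.004, -1.0]]
ft_force: [-2.3, 0.8, 1.5]
grip_width: 0.016
time_s: 24.35
position: [0.5735, 0.3053, 0.1041]
tool_rot: [[-0.295, 0.955, -0.014], [0.955, 0.296, 0.024], [0.027, -0.006, -1.0]]
ft_force: [0.4, 2.7, -1.6]
grip_width: 0.0161
0.14839084760669902 105.35871946758053
```

```bash
python3 -m pendant '[[[3,0.8,0],0,-1],[[3,0.8,0],0,-1]]';python3 -m pendant '[[[4,1,0],0,-1],[[4,1,0],0,-1]]'; python3 -c "
from h import *
p=np.array(env.observe()['position'])-[.6128,.1622,0]; print(np.hypot(*p[:2]),np.degrees(np.arctan2(p[1],p[0])))"
```

```text
time_s: 24.6
position: [0.5758, 0.306, 0.1039]
tool_rot: [[-0.302, 0.953, -0.022], [0.953, 0.302, 0.022], [0.028, -0.014, -1.0]]
ft_force: [-17.9, -3.4, 8.5]
grip_width: 0.0162
time_s: 24.85
position: [0.5756, 0.3059, 0.104]
tool_rot: [[-0.309, 0.95, -0.041], [0.951, 0.31, 0.017], [0.028, -0.034, -0.999]]
ft_force: [-21.2, -4.5, 7.8]
grip_width: 0.0165
0.14845630523121126 104.49323219817842
```

```bash
python3 -m pendant '[[[0,0,0],0,-1],[[0,0,0],0,0],[[0,0,0],0,0.2],[[0,0,0],0,0.2]]'; python3 -m pendant '[[[0,0,25],0,0.2],[[0,0,40],0,0.2],[[0,0,40],0,0.2],[[-20,10,20],0,0.2],[[-40,10,0],0,0.2],[[-40,10,0],0,0.2],[[-40,10,0],0,0.2],[[-40,0,0],0,0.2],[[0,0,0],0,0.2],[[0,0,0],0,0.2]]'
python3 - <<'E'
from h import *
a=np.radians(14.9); ex=np.array([np.cos(a),np.sin(a),0]); ey=np.array([-np.sin(a),np.cos(a),0])
ims=[]
for n in('side','top'):
    im,d=viewer.get_image(n); W=cloud(n,d); hsv=cv2.cvtColor(im,cv2.COLOR_RGB2HSV); H,S,V=[hsv[...,i].astype(int) for i in range(3)]
    P=(W-[.5917,.2414,0])@np.c_[ex,ey,[0,0,1]]*1e3
    k=(H>18)&(H<34)&(S>120)&(V>70)&(d>0)&(abs(P[...,0])<90)&(abs(P[...,1])<40)&(P[...,2]>58)&(P[...,2]<72)
    t=P[k]; print(n,len(t),t.min(0),t.max(0),'slope,z0',np.polyfit(t[:,0],t[:,2],1))
    r=((H<8)|(H>172))&(S>120)&(d>0)&(abs(P[...,2]-86)<4)&(abs(P[...,0])<60)&(abs(P[...,1])<100); q=P[r]
    e=[np.median(q[(q[:,1]>y)&(q[:,1]<y+30)],0)[:2] for y in(-60,30)]; print('bar ang rad',-(e[1]-e[0])[0]/(e[1]-e[0])[1],e)
    kn=(V<70)&(d>0)&(P[...,2]>126)&(P[...,2]<137)&(abs(P[...,0])<30)&(abs(P[...,1]-70)<25); print('knob',kn.sum(),P[kn].mean(0) if kn.any() else 0)
    ims.append(cv2.resize(im[90:250,230:390] if n=='side' else im[180:340,90:250],(400,400),interpolation=cv2.INTER_CUBIC))
cv2.imwrite('pics/c8.png',np.hstack(ims)[:,:,::-1])
E
```

```text
time_s: 25.35
position: [0.5744, 0.3043, 0.1044]
tool_rot: [[-0.315, 0.948, -0.042], [0.949, 0.316, 0.015], [0.028, -0.035, -0.999]]
ft_force: [0.5, -0.0, 0.1]
grip_width: 0.051
time_s: 26.6
position: [0.3806, 0.3454, 0.2283]
tool_rot: [[-0.32, 0.946, -0.052], [0.947, 0.321, 0.012], [0.028, -0.045, -0.999]]
ft_force: [-0.2, -0.1, 0.7]
grip_width: 0.0512
side 269 [-57.21332904 -33.34454321  58.00530826] [63.76949446 18.28166849 70.55570141] slope,z0 [-4.22941888e-03  6.43868802e+01]
bar ang rad 0.0009680761264879671 [array([  0.48717397, -44.17901348]), array([ 0.40098445, 44.85274704])]
knob 35 [  0.51938646  68.01146504 130.05820331]
top 592 [-58.26811214 -18.22994176  58.18957944] [62.0007043  18.15676454 71.8945856 ] slope,z0 [-6.01821185e-03  6.50058096e+01]
bar ang rad -0.006400578078845541 [array([ -1.3478719 , -45.21715462]), array([-0.7670792 , 45.52350846])]
knob 78 [ -0.90548464  68.55996018 130.65606878]
```

View pics/c8.png

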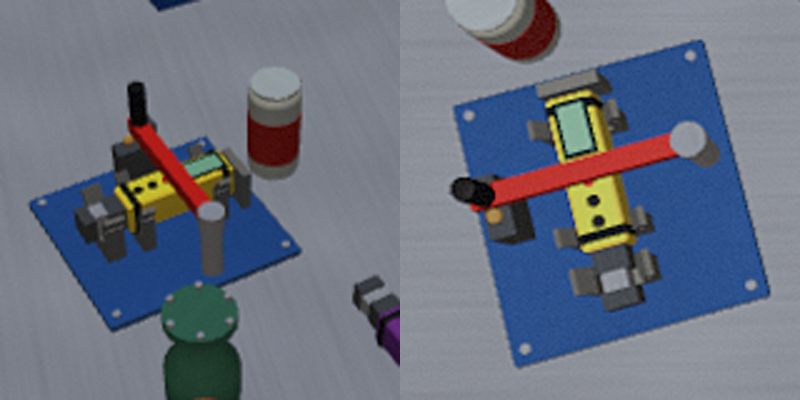

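```bash
python3 -c "
from h import *
print(ticket.close_job())"
```

```text
the job is handed in; nothing more can be done
None
```

The meter is out of its dock and lying in the rack cradle with the keeper bar shut across it, and I have handed the job in. It took about 27 s of the 70 s allowed.

- **Order of work:** I swung the keeper bar open to about 1.4 rad and pulled the docked yellow meter out along its 40° axis. I then rested its nose in the narrow slot, rotated it down flat, let it go, and swung the bar shut by its knob.
- **Meter:** after release it lies level, with its top about 65 mm up (66 expected). It is centred within about 2 mm, with the nose in the slot.
- **Bar:** both cameras put it at 0 rad within 0.01, past the brass pin. It took a 21 N push against the stop without moving further.
- **Forces and other objects:** the highest wrist force I read was about 23 N. The later pictures show no sign that the pump, grease can, impeller or spanner was touched, but I did not re-measure their positions.

No check failed. The two views of the bar and knob differed by only 1–2 mm, which is within the calibration.

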